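# Clip the parts tube to its job carrier and post it through the returns flap

## Task

Press the white parts tube that lies at the front of the bench sideways into both spring clips of the steel job carrier until it is fully home, then take the carrier, with the tube in it, to the grey returns chute: set it on the ledge and push it from behind through the sprung flap, until it slides down inside and the flap snaps shut behind it. The tube has to stay in its clips, and the other things on the bench stay where they are.

Things in the scene. Friction and masses are not known exactly. Their poses are not given: they have to be found in the camera images.
- tube_center (a point): White plastic parts tube with a snap cap: a loose cylinder 24 mm in diameter, 58 mm long, 20 to 40 g, lying on its side on the worktop, its level axis 12 mm above the top (it can roll). The point is the middle of the tube; z is its long axis, towards the cap.
- carrier_center (a point): Job carrier: loose steel block 80 mm long (x), 40 wide (y), 10 thick, 0.25 to 0.42 kg, flat on the worktop. Point: centre of the block, 5 mm above its underside; z up. Both ends are alike, either may go first. At each end a lip 26 mm wide stands 11 mm above the block, 66 mm clear between the lips. Its 40 mm wide sides are clear for lifting from above, fingers straddling tube and clips; with the tube it is 37 mm high.
- carrier_seat (a point): Middle of the tube once home in the carrier's clips: 23.3 mm above the carrier's underside, tube axis along x here (cap either way), the tube's underside then 1.5 mm above the block. Two C-shaped spring clips open upwards, 22 mm to either side along x, each 6 mm wide (38 mm clear between them for fingers), 28 mm across y; tips 37 mm above the underside.
- clip_left (a joint): Spring leaves of both clips on the carrier's +y side; 0 at rest, growing (rad) as they spread, about 0.1 as the tube passes. The tube is pressed straight down with some 5 to 15 N until it meets its saddles; the clips then hold it by themselves, also while the carrier is lifted and slides.
- chute_mouth (a point): Returns chute: fixed grey sheet-metal box with a pale clear lid, 52 mm wide (76 over its front frame), 134 high, 120 deep. Point: middle of the sill at the foot of the flap, in the flap's plane, 70 mm above the worktop; x into the box, y left, z up. Opening 44 mm wide, 50 high. Lintel and lid rise to 64 mm above the sill: a hand from above cannot follow through, the carrier is pushed from behind.
- ledge_middle (a point): Middle of the top of the ledge in front of the flap, 45 mm before chute_mouth; same axes. Level with the sill, 90 mm long (x), 28 mm wide: narrower than the carrier, so fingers can pass beside it. Two flared cheeks, rising 12 mm above the sill, lead into the opening from 16 mm before the flap, where they stand about 57 mm apart.
- slide_top (a point): Edge 14 mm inside the flap, at sill height, where the sill ends and a smooth slide falls away at 37 degrees to a rubber buffer. Once the middle of the carrier is past this edge it tips and slides down by itself, clear of the flap; its centre comes to rest some 58 mm inside the flap and 27 mm below the sill.
- flap (a joint): Steel flap, 43 mm wide, 49 high, hung on a pin 52 mm above the sill: 0 shut, growing to 1.5 rad as it swings inward. A spring shuts it; the carrier needs a push of some 2 to 5 N to pass and may be pressed back a little when let go.
- loupe: Bystander: black eye loupe, a cone 34 across and 34 tall, standing on its wide rim (mm). Origin: middle of its underside.
- vial: Bystander: small oil vial with a screw cap, 14 across, 38 tall, standing (mm). Origin: middle of its underside.
- tin: Bystander: round tin with push lid, 44 across, 56 tall, standing (mm). Origin: middle of its underside.
- movement_holder: Bystander: flat metal movement holder, 22 x 72 x 10, lying (mm). Origin: middle of its underside.
- tweezers2: Bystander: steel tweezers, 121 long, 16 wide, 10 high, lying flat (mm). Origin: middle of its underside.
- nippers: Bystander: small end nippers with black handles, 33 x 102 x 14, lying flat (mm). Origin: middle of its underside.
- spool: Bystander: small spool of brass wire, 28 across, 14 tall, standing on its flange (mm). Origin: middle of its underside.
Not all that is in view belongs to the job. Leave any purple look-alike of the part that bears carrier_center alone.

How it is judged:
By the outcome, as a careful person would: the job done as asked, in the order asked, and still so for the second after the job is handed in, with the robot touching nothing.
It also fails if it takes over 59 s, if anything falls off the work surface, if the arm or the gripper's body presses on something with over 40 N, if the wrist force passes 120 N, or if a joint passes its speed limit or range.

## Robot

A 7-joint arm with a two-finger parallel gripper is mounted at the origin on a cart in front of the work surface, level with it; the furniture and walls round the work are solid. World frame = base frame: x ahead of the robot, y to its left, z up, the work surface at z = 0. Lengths are in m, angles in rad, forces in N, time in s.
With the tool pointing down it reaches from about 0.425 to 0.925 m from the base axis. Payload 6.8 kg.
Tool frame: the origin (TCP) lies on the mounting face of the last link; the fingertips stand 173 mm ahead of it and the grasp point (between the pads) lies 155 mm ahead of it; z points along the fingers, y is the line along which they close (so a half turn about z gives the same grasp; the last joint's range is limited). The gripper opens to 85 mm and grips with 20 to 120 N. Pads are 22 mm wide; open, the fingers measure 114 mm over their backs; the gripper's body (76 mm by 85 mm) begins 54 mm behind the grasp point. The pads swing forward as they close: fully open they stand 13 mm farther back than shut.
Start: joints at [-1.209, 0.477, 0.022, 1.555, -0.011, 1.109, -0.083], TCP at [0.306, 0.602, 0.405] pointing down, gripper open.
Joint ranges: [-2.96, 2.96], [-0.34, 2.1], [-1.41, 1.46], [0.24, 2.44], [-1.37, 4.51], [0.17, 1.92], [-2.96, 2.96]. Speed limits (rad/s): [2.39, 2.39, 3.14, 3.14, 3.14, 3.14, 3.14].

## Interface

Orientations are given as a unit quaternion [w, x, y, z].
In Python, from station import bot gives the robot as it stands. The module is installed in compiled form; this text tells all that it offers.
- The arm moves only by the shell command python3 -m pendant 'ROWS' [FORCE]. ROWS is JSON, a list of rows, each a list of 5 numbers: the finger opening in m, from 0 to 0.0854, then the shift along the tool's x, y, z in m, then the turn about the tool's z in degrees. In form: [[jaw, x, y, z, yaw], ...]. A call has 1 to 12 rows; each row shifts and turns the commanded pose from where the row before left it, along the tool's axes as they then stand; what a row does not reach is not made up. A row lasts 1/12 s, in which the tool goes at most 41.7 mm and 7.16 degrees, less where a joint would pass 70% of its speed; a pose out of reach is approached as far as the arm can. A call with a gripper value outside its range is refused whole. The fingers move at their own pace and stop on an object; FORCE is the grip in N (left out, the last holds). Time passes only in rows, so rows that do not move let the fingers close. It gives the time, the measured TCP pose, the force, the opening and the grip force at its end, in the units of the state.
- bot.get_obs(): the state, without advancing time (a new reading comes with each control period).
- bot.read_camera(name): name is "scene" or "top" or "wrist"; returns (picture, depth): 384x512x3 uint8, blue, green, red; 384x512 float32, m along the optical axis (not along the pixel's ray), 0 where there is no reading.
- bot.camera_model(name): a dict with "intrinsics" (3x3 intrinsics, pixels), "dist_coeffs" ([k1, k2, p1, p2, k3] as OpenCV has them; the pictures are not rectified), "R" (3x3) and "t" (3): a world point X has camera coordinates R X + t. Camera axes: x right, y down, z forward; pixel columns grow to the right and rows downward; lengths in m; the calibration is good to about 2 mm. A picture is of the moment at which its call begins: read the wrist's pose just before it. camera_model takes no time and is no camera call; for the wrist camera it gives the pose at the moment of the call.
- bot.hand_in(): hands the job in; it is judged then, once.
Trained networks look in the newest picture that a camera, given by its name, has taken for a name from the list of things; names that differ only in an ending like _2 or _b are one class to them, and where a whole thing is asked for, a point or a joint stands for the part that bears it (a point fixed in the world has none). Each returns a list of dicts, best first, with "score" (0 to 1); they miss things now and then, are a little off and sometimes report something else, mostly with a low value. They report only what shows in the picture. A call takes as long as a camera call. They do not tell look-alikes from the thing itself.
- bot.boxes_of(name, camera): "at" ([column, row] in pixels, amid what is visible of it).
- bot.trace(name, camera): "mask" (384x512 bool, what is visible of it) and "at" ([column, row] in pixels, amid what is visible of it).
- bot.pinpoint(name, camera): "at" ([column, row] in pixels: a listed point, or the origin of a listed thing).
The state is a dict: "t": time; "q": joint angles; "joint_vel": joint speeds; "joint_torque": joint torques, N m; "eef_pos": TCP position; "tool_rot": TCP orientation; "contact_force": force on the tool from outside, world axes, zero at the start; "torque": the same for the moment, N m; "gripper_width": opening from 0.0 (shut) to 1.0 (fully open); "grasp_force": force on a finger pad.
Only numpy, scipy, OpenCV 4.12 (cv2) and the standard library are available. Lean on these libraries where they do the work, as an engineer would, in place of code of your own. Each camera call takes 0.05 s, during which the arm holds its last target. There are 200 camera calls.

## Working session

There is one attempt and no reset: what is moved stays moved. The work goes in short steps, Python scripts to look and compute and a shell command to move; the robot and the scene stay as the last step left them, time stands still between calls to the robot, and variables do not carry over. Pictures are saved under pics/ and viewed, at most 11 in all, crops included, and the job is handed in when it is done.

```bash
mkdir -p pics; cat > h.py <<'E'
import numpy as np, cv2
from station import bot
from scipy.spatial.transform import Rotation as Ro
np.set_printoptions(precision=4,suppress=True)
def ray(cam,px):
    m=bot.camera_model(cam);K=np.array(m["intrinsics"]);d=np.array(m["dist_coeffs"])
    R=np.array(m["R"]);t=np.array(m["t"]).ravel()
    u=cv2.undistortPoints(np.array([[px]],float),K,d).ravel()
    return -R.T@t, R.T@np.array([u[0],u[1],1]),m
def atz(cam,px,z):
    c,r,_=ray(cam,px); return c+r*(z-c[2])/r[2]
def cloud(cam,depth):
    m=bot.camera_model(cam);K=np.array(m["intrinsics"]);d=np.array(m["dist_coeffs"])
    R=np.array(m["R"]);t=np.array(m["t"]).ravel()
    v,u=np.mgrid[:384,:512]
    p=cv2.undistortPoints(np.stack([u.ravel(),v.ravel()],1)[:,None].astype(float),K,d)[:,0]
    P=np.c_[p,np.ones(len(p))]*depth.reshape(-1,1)
    return ((P-t)@R).reshape(384,512,3)
def st():
    s=bot.get_obs();q=s["tool_rot"];R=Ro.from_quat([q[1],q[2],q[3],q[0]]).as_matrix()
    return s,np.array(s["eef_pos"]),R
E
python3 - <<'E'
from h import *
s,p,R=st();print(s["t"],p,R)
for c in("scene","top"):
    im,d=bot.read_camera(c);cv2.imwrite(f"pics/{c}0.png",im);np.save(c+"_d.npy",d)
    C,r,m=ray(c,(256,192));print(c,C,r)
    W=cloud(c,d)
    for n in("tube_center","carrier_center","carrier_seat","chute_mouth","ledge_middle","slide_top"):
        for x in bot.pinpoint(n,c)[:3]:
            a=np.array(x["at"]);i=a.round().astype(int).clip(0,[511,383]);print(n,c,a,round(x["score"],2),W[i[1],i[0]],atz(c,a,{"tube_center":.012,"carrier_center":.005,"carrier_seat":.0233}.get(n,.07)))
E
```

```text
0.0 [0.3055 0.6016 0.4038] [[-0.8917  0.4527 -0.0007]
 [ 0.4527  0.8917 -0.0017]
 [-0.0002 -0.0018 -1.    ]]
scene [-0.2121  0.663   0.6885] [ 0.659  -0.5489 -0.5144]
tube_center scene [330.5 190.7] 0.71 [ 0.5245 -0.202   0.0212] [ 0.5348 -0.2161  0.012 ]
carrier_center scene [276.2 225.8] 0.79 [0.4903 0.017  0.0251] [ 0.512  -0.0035  0.005 ]
carrier_center scene [241.7 250.1] 0.58 [0.4838 0.1227 0.0107] [0.4898 0.1189 0.005 ]
carrier_seat scene [279.1 221.8] 0.87 [ 0.5159 -0.0159  0.0085] [ 0.5006 -0.0019  0.0233]
carrier_seat scene [243.7 239.4] 0.63 [0.5128 0.0941 0.0109] [0.4988 0.1059 0.0233]
chute_mouth scene [280.  219.8] 0.7 [ 0.5204 -0.0231  0.0088] [0.4551 0.0381 0.07  ]
ledge_middle scene [200.6 251.1] 0.56 [0.4716 0.2364 0.0707] [0.4726 0.2368 0.07  ]
slide_top scene [177.1 244.1] 0.61 [0.5015 0.2727 0.0879] [0.5224 0.2611 0.07  ]
top [0.414  0.0064 1.1274] [ 0.1123 -0.0173 -0.9936]
tube_center top [333.7 199.7] 0.73 [ 0.5142 -0.2088  0.0228] [ 0.516  -0.2102  0.012 ]
carrier_center top [251.8 207.6] 0.77 [ 0.4995 -0.0018  0.012 ] [ 0.5011 -0.0014  0.005 ]
carrier_center top [205.  211.6] 0.74 [0.4921 0.1176 0.01  ] [0.4935 0.1181 0.005 ]
carrier_seat top [256.9 206.9] 0.84 [ 0.5019 -0.0146  0.0099] [ 0.5011 -0.0141  0.0233]
carrier_seat top [207.2 210.9] 0.64 [0.4945 0.1125 0.0106] [0.4939 0.1107 0.0233]
carrier_seat top [297.5 199.3] 0.58 [ 0.5204 -0.12    0.0062] [ 0.518  -0.1167  0.0233]
chute_mouth top [141.2 203.3] 0.56 [0.507 0.25  0.134] [0.5123 0.2652 0.07  ]
chute_mouth top [150.7 223.1] 0.16 [0.4645 0.2418 0.068 ] [0.4642 0.2421 0.07  ]
ledge_middle top [267.5 161.3] 0.66 [ 0.6116 -0.0437  0.0553] [ 0.6081 -0.0417  0.07  ]
ledge_middle top [152.9 221.9] 0.57 [0.4666 0.2362 0.0715] [0.4669 0.2368 0.07  ]
slide_top top [138.4 200.1] 0.6 [0.5145 0.2581 0.1293] [0.5202 0.2721 0.07  ]
```

```bash
python3 - <<'E'
import cv2
a=cv2.imread("pics/top0.png")[130:270,100:380];cv2.imwrite("pics/topc.png",cv2.resize(a,None,fx=2.85,fy=2.85,interpolation=2))
a=cv2.imread("pics/scene0.png")[120:320,120:400];cv2.imwrite("pics/scc.png",cv2.resize(a,None,fx=2.85,fy=2.85,interpolation=2))
E
```

```text
(no output)
```

View pics/topc.png

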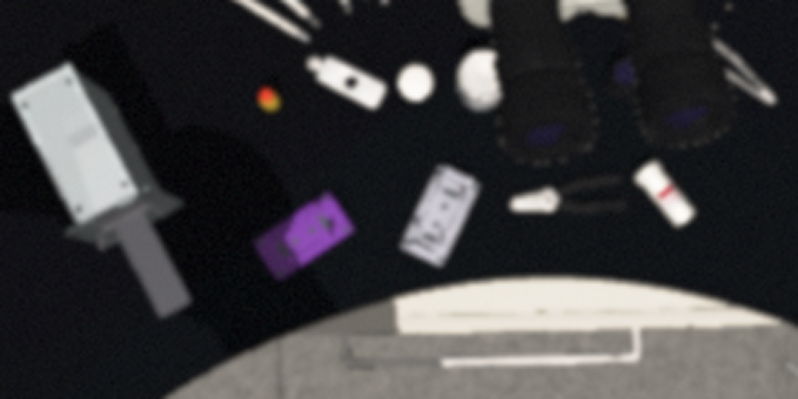

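View pics/scc.png

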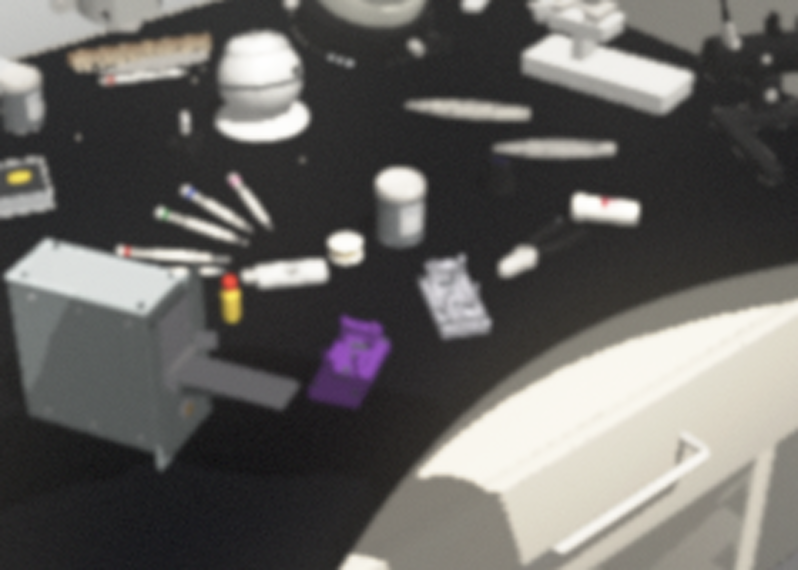

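The top view shows the tube at crop (665,193), the grey carrier at (440,215), its purple look-alike at (305,235), and the chute at (95,150) with its ledge ending at (175,315). The nippers lie beside the tube. Two dark shapes at (540,80) and (680,70) may be something overhead, so I'll check heights and axes.

```bash
python3 - <<'E'
from h import *
d=np.load("top_d.npy");W=cloud("top",d)
for px in((289,158),(339,155),(289,175),(339,175),(300,135),(340,135)): print(px,W[px[1],px[0]])
ok=(d>0)
# heights over region: max z by 5cm cell
for x in np.arange(.35,.8,.05):
    print(round(x,2),[int(1000*W[...,2][ok&(abs(W[...,0]-x)<.025)&(abs(W[...,1]-y)<.025)].max(initial=0)) for y in np.arange(-.4,.36,.05)])
im=cv2.imread("pics/top0.png")
bot.read_camera("top")
def rect(m,name,z=None):
    P=W[m&ok]; 
    if z: P=P[(P[:,2]>z[0])&(P[:,2]<z[1])]
    r=cv2.minAreaRect(P[:,:2].astype(np.float32));mu=P[:,:2].mean(0)
    U,S,V=np.linalg.svd(P[:,:2]-mu,full_matrices=False)
    print(name,len(P),"mean",mu,"rect",r,"pca ang",np.degrees(np.arctan2(V[0,1],V[0,0])),"z",np.percentile(P[:,2],[5,50,95]))
for n in("tube_center","carrier_center","nippers","loupe","vial","tin","movement_holder","tweezers2","spool"):
    for t in bot.trace(n,"top")[:2]:
        print(round(t["score"],2),t["at"]);rect(np.array(t["mask"]),n)
# chute: lid z>.125 ; ledge z .06-.08
reg=(W[...,1]>.18)&(W[...,1]<.4)&(W[...,0]>.38)&(W[...,0]<.65)
rect(reg&(W[...,2]>.125)&(W[...,2]<.145),"lid");rect(reg&(W[...,2]>.06)&(W[...,2]<.076),"ledge")
E
```

```text
(289, 158) [ 0.5544 -0.0639  0.3894]
(339, 155) [ 0.5579 -0.1496  0.3888]
(289, 175) [ 0.5272 -0.0642  0.3758]
(339, 175) [ 0.5283 -0.1549  0.3556]
(300, 135) [ 0.6885 -0.1316  0.0024]
(340, 135) [ 0.5975 -0.1572  0.3694]
0.35 [6, 0, 0, 0, 0, 0, 0, 0, 0, 0, 0, 0, 4, 6, 6, 6]
0.4 [7, 6, 5, 1, 0, 0, 0, 0, 0, 0, 5, 7, 72, 72, 6, 6]
0.45 [17, 5, 7, 8, 6, 6, 7, 8, 26, 6, 38, 36, 75, 77, 7, 7]
0.5 [20, 7, 6, 23, 354, 364, 376, 387, 38, 13, 37, 38, 129, 137, 136, 8]
0.55 [171, 9, 6, 9, 388, 399, 396, 398, 37, 6, 13, 6, 6, 134, 136, 5]
0.6 [171, 600, 648, 652, 653, 656, 657, 656, 655, 656, 654, 653, 651, 644, 638, 134]
0.65 [28, 6, 650, 654, 657, 733, 732, 658, 670, 667, 654, 654, 652, 649, 643, 6]
0.7 [86, 7, 650, 654, 656, 657, 659, 659, 666, 667, 654, 654, 652, 650, 641, 6]
0.75 [90, 6, 15, 14, 0, 0, 0, 181, 9, 13, 15, 10, 6, 7, 6, 7]
0.44 [330.7, 199.6]
tube_center 172 mean [ 0.5193 -0.206 ] rect ((0.5202727913856506, -0.20700392127037048), (0.05569100379943848, 0.021344220265746117), 39.09002685546875) pca ang -141.3863246995099 z [0.0144 0.0215 0.0259]
0.78 [205.0, 210.7]
carrier_cente
[... 1873 characters left out ...]
125, 0.029857691377401352), 44.92510223388672) pca ang 92.33980657700427 z [0.0005 0.0147 0.0185]
0.48 [138.6, 202.8]
spool 26 mean [0.5053 0.2605] rect ((0.5060451626777649, 0.2593093514442444), (0.0011842012172564864, 0.029807036742568016), 28.823944091796875) pca ang 118.32562610273095 z [0.0823 0.0931 0.1014]
lid 1278 mean [0.5568 0.2848] rect ((0.5584867596626282, 0.2852018475532532), (0.12618350982666016, 0.07575449347496033), 27.64179801940918) pca ang -151.760594072112 z [0.1271 0.1302 0.1337]
ledge 517 mean [0.4773 0.2397] rect ((0.5205497741699219, 0.2594055235385895), (0.2078985869884491, 0.07101263105869293), 12.137961387634277) pca ang -159.7648176786745 z [0.0662 0.0709 0.0741]
```

```bash
python3 - <<'E'
from h import *
m=bot.camera_model("scene");R=np.array(m["R"]);t=np.array(m["t"]).ravel()
d=np.load("scene_d.npy")
for X in((.5544,-.0639,.389),(.558,-.15,.389),(.527,-.064,.376),(.65,-.15,.73),(.65,0,.66),(.6,.15,.65)):
    px=cv2.projectPoints(np.array([X]),cv2.Rodrigues(R)[0],t,np.array(m["intrinsics"]),np.array(m["dist_coeffs"]))[0].ravel()
    i=px.astype(int); z=(R@np.array(X)+t)[2]
    print(X,px,"z",z,"seen",d[i[1],i[0]] if 0<=i[0]<512 and 0<=i[1]<384 else None)
W=cloud("scene",d)
ok=d>0
# points in air from scene camera
for x in np.arange(.3,.8,.05):
    print(round(x,2),[int(1000*W[...,2][ok&(abs(W[...,0]-x)<.025)&(abs(W[...,1]-y)<.025)].max(initial=0)) for y in np.arange(-.4,.36,.05)])
Wt=cloud("top",np.load("top_d.npy"));A=Wt[Wt[...,2]>.3];A=A[(A[:,0]<.8)]
h=A[A[:,2]<.5];print("low overhead",h.min(0),h.max(0));g=A[A[:,2]>.5];print("high",np.percentile(g,[1,99],axis=0))
a=cv2.resize(cv2.imread("pics/scene0.png"),(768,576));b=cv2.resize(cv2.imread("pics/top0.png"),(768,576))
cv2.imwrite("pics/sfull.png",a);cv2.imwrite("pics/tfull.png",b)
E
```

```text
(0.5544, -0.0639, 0.389) [288.5647  58.4062] z 1.06109741549978 seen 1.1644948
(0.558, -0.15, 0.389) [315.6749  51.3911] z 1.1108311928452415 seen 1.115961
(0.527, -0.064, 0.376) [297.2312  67.3151] z 1.049462081593469 seen 1.0514272
(0.65, -0.15, 0.73) [ 293.059  -120.6148] z 1.0001353148498626 seen None
(0.65, 0, 0.66) [235.7419 -82.6052] z 0.9529671908215304 seen None
(0.6, 0.15, 0.65) [184.4958 -73.8316] z 0.8422466825506105 seen None
0.3 [0, 0, 0, 0, 0, 0, 0, 0, 0, 0, 0, 0, 0, 0, 0, 0]
0.35 [2, 0, 0, 0, 0, 0, 0, 0, 0, 0, 0, 0, 2, 3, 3, 4]
0.4 [2, 3, 3, 1, 0, 0, 0, 0, 0, 0, 4, 5, 70, 72, 3, 4]
0.45 [15, 2, 4, 2, 3, 2, 2, 2, 22, 2, 12, 34, 72, 74, 3, 3]
0.5 [16, 3, 2, 2, 23, 363, 373, 382, 36, 11, 36, 34, 125, 135, 135, 3]
0.55 [165, 3, 3, 2, 384, 395, 394, 396, 35, 2, 5, 3, 51, 132, 132, 90]
0.6 [168, 4, 12, 7, 34, 378, 356, 375, 336, 9, 8, 40, 2, 130, 132, 132]
0.65 [24, 3, 10, 10, 36, 362, 358, 361, 340, 16, 11, 2, 0, 0, 3, 3]
0.7 [84, 3, 12, 4, 6, 355, 354, 354, 325, 6, 6, 8, 0, 0, 3, 2]
0.75 [85, 12, 10, 12, 3, 3, 326, 334, 191, 9, 8, 9, 1, 2, 5, 0]
low overhead [ 0.5098 -0.1839  0.3002] [0.6953 0.4805 0.3999]
high [[ 0.414  -0.3014  0.5919]
 [ 0.6957  0.2918  1.1274]]
```

View pics/sfull.png

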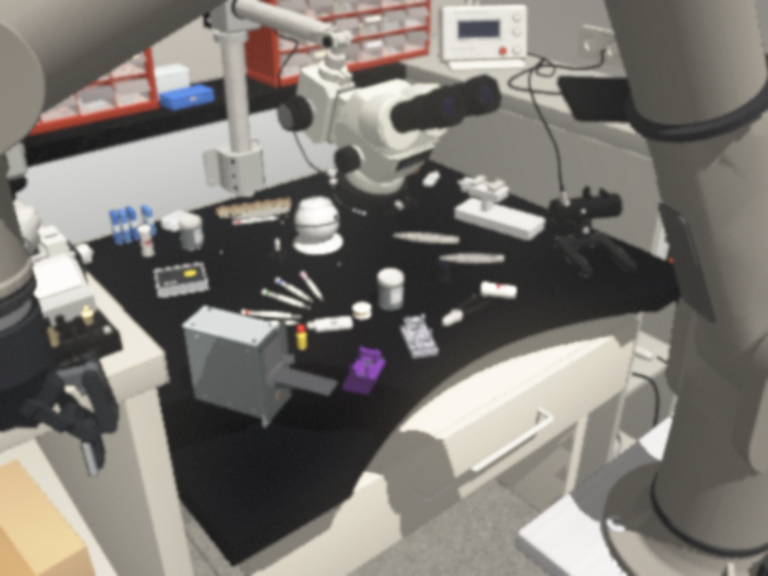

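View pics/tfull.png

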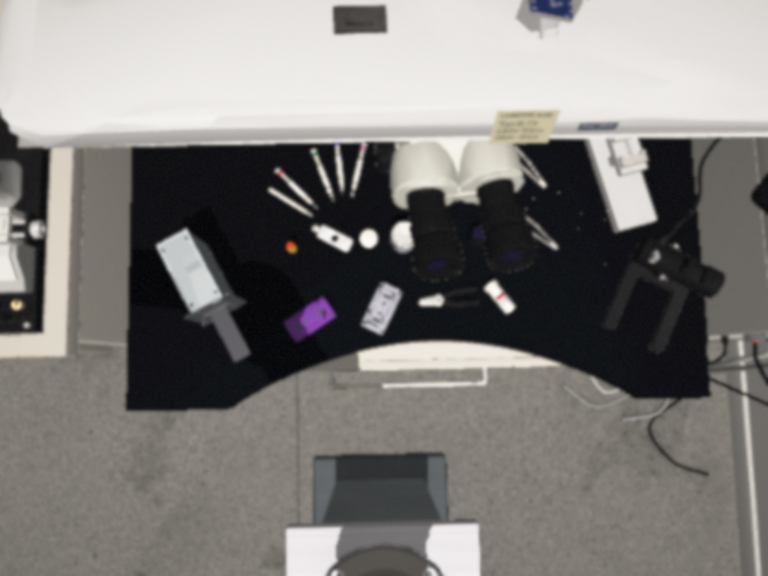

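The picture shows a stereo microscope whose eyepieces overhang the bench at px (435,265) and (510,260), from about x = 0.51 m. There is also a shelf above x > 0.58 m. I'll approach from the front side.

```bash
cat >> h.py <<'E'
def plan(pos=None,ang=None,axis=0):
    "tool shift to world pos, and yaw (deg) that turns tool axis (0 x,1 y) to world angle ang, mod 180"
    s,p,R=st()
    if pos is not None: print("shift",R.T@(np.array(pos)-p))
    a=np.degrees(np.arctan2(R[1,axis],R[0,axis]))
    if ang is not None: print("tool axis at",a,"yaw",-((ang-a+90)%180-90))
    print("t",s["t"],"p",p,"q",np.array(s["q"]),"F",np.array(s["contact_force"]),"w",s["gripper_width"],"g",s["grasp_force"])
E
python3 - <<'E'
from h import *
for c in("scene","top"):
    W=cloud(c,np.load(c+"_d.npy"));P=W.reshape(-1,3)
    P=P[(P[:,2]>.1)&(P[:,0]>.45)&(P[:,0]<.62)&(P[:,1]>-.3)&(P[:,1]<.02)]
    for x in np.arange(.49,.62,.02):
        for lo,hi in((-.3,-.115),(-.115,.02)):
            Q=P[(abs(P[:,0]-x)<.01)&(P[:,1]>lo)&(P[:,1]<hi)&(P[:,2]<.5)]
            if len(Q)>3: print(c,round(x,2),len(Q),"y",np.percentile(Q[:,1],[3,97]),"z",np.percentile(Q[:,2],[3,97]))
E
python3 -m pendant '[[0.06,-0.0278,-0.0281,0,0],[0.06,-0.0278,-0.0281,0,0],[0.06,-0.0278,-0.0281,0,0],[0.06,-0.0278,-0.0281,0,0],[0.06,-0.0278,-0.0281,0,0],[0.06,-0.0278,-0.0281,0,0],[0.06,-0.0278,-0.0281,0,0],[0.06,-0.0278,-0.0281,0,0],[0.06,-0.0278,-0.0281,0,0],[0.06,-0.0278,-0.0281,0,0],[0.06,-0.0278,-0.0281,0,0],[0.06,-0.0278,-0.0281,0,0]]' 60
python3 -c "
from h import *
plan([.43,-.17,.38],39)"
```

```text
scene 0.51 120 y [-0.0866 -0.0437] z [0.345  0.3675]
scene 0.53 381 y [-0.1789 -0.1269] z [0.3436 0.3895]
scene 0.53 462 y [-0.0936 -0.0404] z [0.3419 0.3937]
scene 0.55 195 y [-0.1709 -0.1238] z [0.3365 0.394 ]
scene 0.55 166 y [-0.0624 -0.0397] z [0.3293 0.3913]
scene 0.57 42 y [-0.1546 -0.1293] z [0.3279 0.3883]
scene 0.57 145 y [-0.0587 -0.0382] z [0.3288 0.3765]
scene 0.59 13 y [-0.1475 -0.1349] z [0.3711 0.3779]
scene 0.59 134 y [-0.0591 -0.0384] z [0.3161 0.3687]
scene 0.61 20 y [-0.144 -0.118] z [0.2846 0.2964]
scene 0.61 424 y [-0.0874 -0.0241] z [0.2836 0.3539]
top 0.51 6 y [-0.1561 -0.1475] z [0.3448 0.349 ]
top 0.51 167 y [-0.0923 -0.0439] z [0.3478 0.3717]
top 0.53 459 y [-0.1799 -0.1274] z [0.3502 0.3939]
top 0.53 462 y [-0.0949 -0.0406] z [0.361  0.3967]
top 0.55 367 y [-0.1783 -0.1255] z [0.3669 0.3972]
top 0.55 321 y [-0.0917 -0.0406] z [0.3641 0.3937]
top 0.57 317 y [-0.1746 -0.1248] z [0.3556 0.3891]
top 0.57 306 y [-0.0876 -0.0388] z [0.3575 0.3813]
top 0.59 268 y [-0.171  -0.1252] z [0.3505 0.3773]
top 0.59 256 y [-0.0841 -0.0394] z [0.3433 0.3741]
top 0.61 280 y [-0.1669 -0.1196] z [0.2953 0.3649]
top 0.61 402 y [-0.1075 -0.0248] z [0.3012 0.3614]
t: 2.2
eef_pos: [0.4506, 0.1482, 0.4051]
tool_rot: [0.0, 0.233, 0.973, 0.0]
contact_force: [0.4, 1.1, 0.0]
gripper_width: 0.702
grasp_force: 0.0
shift [-0.1257 -0.2931  0.0249]
tool axis at 153.08615812259973 yaw -65.91384187740027
t 2.2 p [0.4506 0.1482 0.4051] q [-0.6542  0.1403  0.2268  2.0319 -0.0384  0.9723  0.6931] F [0.4042 1.1157 0.0151] w 0.7021339382305263 g 0.0
```

```bash

python3 -m pendant '[[0.06,-0.0157,-0.0366,0.003,0],[0.06,-0.0157,-0.0366,0.003,0],[0.06,-0.0157,-0.0366,0.003,0],[0.06,-0.0157,-0.0366,0.003,0],[0.06,-0.0157,-0.0366,0.003,0],[0.06,-0.0157,-0.0366,0.003,0],[0.06,-0.0157,-0.0366,0.003,0],[0.06,-0.0157,-0.0366,0.003,0],[0.06,0,0,0,7],[0.06,0,0,0,7],[0.06,0,0,0,7],[0.06,0,0,0,7]]'
python3 -m pendant '[[0.06,0,0,0,7.15],[0.06,0,0,0,7.15],[0.06,0,0,0,7.15],[0.06,0,0,0,7.15],[0.06,0,0,0,7.15],[0.06,0,0,0,7.15],[0.06,0,0,0,7.15],[0.06,0,0,0,7.15],[0.06,0,0,0,7.15],[0.06,0,0,0,7.15],[0.06,0,0,0,7.15],[0.06,0,0,0,7.15]]'
python3 - <<'E'
from h import *
plan([.48,-.207,.26],39)
im,d=bot.read_camera("wrist");cv2.imwrite("pics/w1.png",im);W=cloud("wrist",d);np.save("w1d.npy",d)
for n,z in(("tube_center",.012),("carrier_seat",.0233),("carrier_center",.005)):
    for x in bot.pinpoint(n,"wrist")[:3]: print(n,x["at"],x["score"],atz("wrist",x["at"],z))
m=(W[...,2]>.008)&(W[...,2]<.04)&(d>0)&(abs(W[...,0]-.52)<.05)&(abs(W[...,1]+.21)<.04)
print(W[m].min(0) if m.any() else 0, m.sum())
cv2.imwrite("pics/w1b.png",cv2.resize(im,(640,480)))
E
```

```text
t: 3.2
eef_pos: [0.4297, -0.1682, 0.3808]
tool_rot: [0.0, 0.464, 0.886, 0.0]
contact_force: [0.7, -0.1, -0.1]
gripper_width: 0.7
grasp_force: 0.0
t: 4.2
eef_pos: [0.4298, -0.1678, 0.3809]
tool_rot: [0.0, 0.943, 0.333, 0.0]
contact_force: [-0.4, -0.2, -0.1]
gripper_width: 0.699
grasp_force: 0.0
shift [0.0143 0.062  0.1209]
tool axis at 38.93091145447099 yaw -0.06908854552901289
t 4.2 p [ 0.4298 -0.1678  0.3809] q [-0.4585  0.1776  0.7903  2.1115 -0.1602  0.9102 -0.4687] F [-0.3526 -0.2301 -0.1435] w 0.6989306895878742 g 0.0
tube_center [339.9, 125.1] 0.56 [ 0.5244 -0.2073  0.012 ]
carrier_seat [178.0, 2.3] 0.85 [ 0.5082 -0.0066  0.0233]
carrier_center [183.0, 6.8] 0.85 [ 0.509  -0.0064  0.005 ]
carrier_center [386.2, 21.5] 0.59 [ 0.6295 -0.1729  0.005 ]
[ 0.4946 -0.2322  0.0083] 1110
```

View pics/w1b.png

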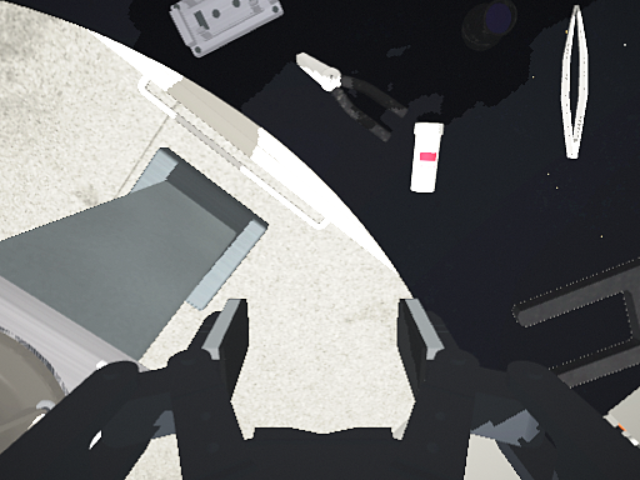

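The wrist view shows the tube at (427,157), with the cap at its upper end. The nippers' handle ends are at (388,138), close to the tube's left side, so I need a narrow opening. Next is a precise fit.

```bash
cat >> h.py <<'E'
def rectfit(W,m,name=""):
    P=W[m]; r=cv2.minAreaRect(P[:,:2].astype(np.float32)); (c,(a,b),th)=r
    if a<b: th+=90
    print(name,len(P),"c",np.round(c,4),"size",round(max(a,b),4),round(min(a,b),4),"long axis deg",round((th+90)%180-90,1),"mean",P.mean(0)); return P
E
python3 - <<'E'
from h import *
im=cv2.imread("pics/w1.png");d=np.load("w1d.npy");W=cloud("wrist",d)
reg=(d>0)&(abs(W[...,0]-.52)<.045)&(abs(W[...,1]+.208)<.045)
b=im.min(2)
for z in(.006,.012,.018): rectfit(W,reg&(W[...,2]>z)&(im.max(2)>120),f"tube z>{z}")
m=reg&(W[...,2]>.018);P=W[m];mu=P.mean(0);V=np.linalg.svd(P[:,:2]-mu[:2],full_matrices=False)[2];print("ridge",mu,np.degrees(np.arctan2(V[0,1],V[0,0])),"ztop",np.percentile(P[:,2],[50,90,99]))
n=(d>0)&(W[...,2]>.006)&(W[...,2]<.03)&(W[...,1]>-.2)&(W[...,1]<-.1)&(im.max(2)<110);a=np.radians(39);Q=W[n]-np.array([.5196,-.207,0])
u=Q[:,:2]@[np.cos(a),np.sin(a)];v=Q[:,:2]@[-np.sin(a),np.cos(a)]
k=v<.06;print("nipper pts along/across:",[(int(1000*lo),round(v[(u>lo)&(u<lo+.005)].min(initial=9),4)) for lo in np.arange(-.03,.05,.005)])
m=bot.camera_model("wrist");print("table z",np.median(W[...,2][(W[...,0]>.54)&(W[...,1]<-.23)&(W[...,1]>-.26)&(d>0)]))
plan([.48,-.215,.26])
E
```

```text
tube z>0.006 1092 c [ 0.5185 -0.2079] size 0.0694 0.032 long axis deg 25.4 mean [ 0.5232 -0.2045  0.0238]
tube z>0.012 1082 c [ 0.5185 -0.2079] size 0.0694 0.032 long axis deg 25.4 mean [ 0.5233 -0.2045  0.0239]
tube z>0.018 917 c [ 0.5184 -0.2079] size 0.0698 0.0306 long axis deg 24.2 mean [ 0.524  -0.2051  0.0254]
ridge [ 0.4889 -0.2054  0.2203] -175.69002889422575 ztop [0.2786 0.2924 0.2958]
nipper pts along/across: [(-30, np.float64(9.0)), (-24, np.float64(9.0)), (-19, np.float64(9.0)), (-14, np.float64(9.0)), (-9, np.float64(9.0)), (-4, np.float64(9.0)), (0, np.float64(9.0)), (5, np.float64(9.0)), (10, np.float64(9.0)), (15, np.float64(0.0305)), (20, np.float64(0.0283)), (25, np.float64(0.0313)), (30, np.float64(0.0395)), (35, np.float64(0.0177)), (40, np.float64(0.016)), (45, np.float64(0.0175))]
table z 0.0007424206644652288
shift [0.0085 0.0684 0.1208]
t 4.4 p [ 0.4298 -0.1677  0.3808] q [-0.4577  0.1777  0.789   2.1116 -0.1597  0.9102 -0.4591] F [-0.2272 -0.0389  0.1651] w 0.704731874314373 g 0.0
```

```bash

python3 -m pendant '[[0.04,-0.0015,0.0145,0.022,0],[0.04,-0.0015,0.0145,0.022,0],[0.04,-0.0015,0.0145,0.022,0],[0.04,-0.0015,0.0145,0.022,0],[0.04,-0.0015,0.0145,0.022,0],[0.04,0,0,0,0],[0.04,0,0,0,0]]'
cat > tube.py <<'E'
from h import *
im,d=bot.read_camera("wrist");cv2.imwrite("pics/w2.png",im);W=cloud("wrist",d)
z=W[...,2]
t=bot.trace("tube_center","wrist")[0];print(t["score"],t["at"])
m=cv2.erode(np.array(t["mask"]).astype(np.uint8),np.ones((3,3)))>0
m&=(d>0)&(z>.004)&(z<.03)
P=rectfit(W,m,"tube")
T=P[P[:,2]>.02];mu=T.mean(0);V=np.linalg.svd(T[:,:2]-mu[:2],full_matrices=False)[2][0];V*=np.sign(V[0])
u=T[:,:2]@V;print("ridge ang",np.degrees(np.arctan2(V[1],V[0])),"mean",mu,"mid",mu[:2]+V*((u.max()+u.min())/2-mu[:2]@V),"len",np.ptp(u),"ztop",np.percentile(P[:,2],97))
for x in bot.pinpoint("tube_center","wrist")[:2]: print(x["at"],x["score"],atz("wrist",x["at"],.012))
plan([.5186,-.2079,.22],39)
E
python3 tube.py
```

```text
t: 4.98
eef_pos: [0.4695, -0.229, 0.2699]
tool_rot: [-0.001, 0.942, 0.337, -0.001]
contact_force: [0.2, 0.4, 0.4]
gripper_width: 0.468
grasp_force: 0.0
0.97 [280.4, 123.6]
tube 2103 c [ 0.5244 -0.2081] size 0.0563 0.0208 long axis deg 39.1 mean [ 0.5253 -0.2061  0.0226]
ridge ang 37.525778155098216 mean [ 0.5258 -0.2062  0.0231] mid [ 0.5239 -0.2077] len 0.05636757394397379 ztop 0.02563648145231268
shift [0.0505 0.0151 0.0518]
tool axis at 39.35947634514019 yaw 0.35947634514019455
t 5.1333 p [ 0.4699 -0.2283  0.2718] q [-0.1816  0.4792  0.6571  2.0669 -0.4365  0.7317 -0.1314] F [-0.2541 -0.4309 -0.2762] w 0.469386538503639 g 0.0
```

```bash
python3 -c "
from h import *
plan([.523,-.2083,.205],38.5)"
python3 -m pendant '[[0.04,0.0128,0.0044,0.0,0.9],[0.04,0.0133,0.0045,0.022,0],[0.04,0.0133,0.0042,0.022,0],[0.04,0.0133,0.0042,0.022,0],[0.04,0,0,0,0],[0.04,0,0,0,0]]'
python3 -c "
from h import *
plan([.523,-.2083,.172],38.5)"; python3 tube.py
```

```text
shift [0.0536 0.0182 0.0669]
tool axis at 39.35947634514019 yaw 0.8594763451401946
t 5.1333 p [ 0.4699 -0.2283  0.2718] q [-0.1816  0.4792  0.6571  2.0669 -0.4365  0.7317 -0.1314] F [-0.2541 -0.4309 -0.2762] w 0.469386538503639 g 0.0
t: 5.63
eef_pos: [0.5221, -0.2083, 0.2051]
tool_rot: [-0.0, 0.944, 0.33, -0.0]
contact_force: [0.5, 0.5, 0.8]
gripper_width: 0.467
grasp_force: 0.0
shift [0.0007 0.0006 0.0331]
tool axis at 38.523537976187626 yaw 0.023537976187625986
t 5.6333 p [ 0.5221 -0.2083  0.2051] q [-0.1544  0.6361  0.5618  1.9998 -0.5447  0.6577 -0.1369] F [0.4804 0.5445 0.7573] w 0.4674925463544752 g 0.0
0.86 [256.9, 229.3]
tube 3283 c [ 0.5238 -0.208 ] size 0.0573 0.0217 long axis deg 35.4 mean [ 0.5274 -0.2061  0.0218]
ridge ang 37.1011943036603 mean [ 0.5265 -0.2069  0.0229] mid [ 0.5241 -0.2088] len 0.05731848398028522 ztop 0.02523422529322699
[257.0, 230.4] 0.81 [ 0.5239 -0.209   0.012 ]
shift [-0.0011 -0.0033 -0.0135]
tool axis at 38.34668216647432 yaw -0.6533178335256764
t 5.7833 p [ 0.5215 -0.2099  0.2065] q [-0.1535  0.6338  0.5642  2.0002 -0.5448  0.6573 -0.1368] F [-0.533  -0.4987 -1.094 ] w 0.47001111821043506 g 0.0
```

```bash

python3 -m pendant '[[0.04,0.0005,0,0.012,1],[0.04,0,0,0.012,0],[0.04,0,0,0.006,0],[0.04,0,0,0,0],[0.024,0,0,0,0],[0.02,0,0,0,0],[0.02,0,0,0,0],[0.018,0,0,0,0],[0.018,0,0,0,0]]' 60
python3 -c "
from h import *
plan([.523,-.2083,.172],38.5)"
```

```text
t: 6.53
eef_pos: [0.5224, -0.209, 0.1749]
tool_rot: [0.0, 0.947, 0.32, 0.0]
contact_force: [-0.3, -0.1, 0.4]
gripper_width: 0.249
grasp_force: 58.7
shift [ 0.0009 -0.0002  0.0029]
tool axis at 37.38327420394485 yaw -1.1167257960551495
t 6.5333 p [ 0.5224 -0.209   0.1749] q [-0.1244  0.6837  0.5232  2.0043 -0.5882  0.6051 -0.1208] F [-0.2842 -0.1414  0.3617] w 0.24894370604905805 g 58.68197858333588
```

```bash

python3 -m pendant '[[0.018,0,0,-0.02,0],[0.018,0,0,-0.035,0],[0.018,0,0,0,0]]'
python3 - <<'E'
from h import *
im,d=bot.read_camera("wrist");cv2.imwrite("pics/w3.png",cv2.resize(im[150:],(768,351)));W=cloud("wrist",d)
plan([.455,-.2,.23]);s,p,R=st()
v=W[215:265,240:275];print((v[25,17]-p)@R)
print(R.T@np.array([0,.19,0]))
E
```

```text
t: 6.78
eef_pos: [0.5239, -0.2103, 0.2343]
tool_rot: [0.002, 0.947, 0.32, 0.003]
contact_force: [1.0, -0.5, -0.1]
gripper_width: 0.255
grasp_force: 58.8
shift [-0.0486 -0.0493  0.0021]
t 6.8333 p [ 0.5235 -0.2097  0.2325] q [-0.1854  0.5983  0.6055  1.9899 -0.5191  0.7034 -0.1755] F [ 0.1157 -0.0598 -0.3534] w 0.2507937508180188 g 58.82479012012482
[0.0172 0.0006 0.1513]
[ 0.1153 -0.151  -0.0003]
```

View pics/w3.png

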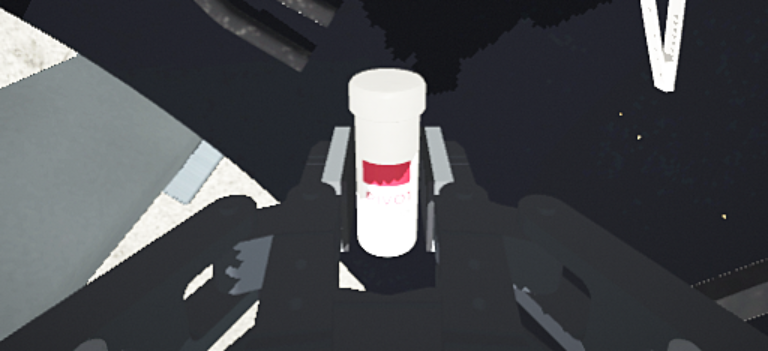

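The tube is held level, with the cap at (387,90) and the pads at the body's middle (340–430,160–190). Next I move to the carrier.

```bash

python3 -m pendant '[[0.018,-0.0243,-0.0246,0,0],[0.018,-0.0243,-0.0246,0,0],[0.018,0.0231,-0.0302,0,0],[0.018,0.0231,-0.0302,0,0],[0.018,0.0231,-0.0302,0,0],[0.018,0.0231,-0.0302,0,0],[0.018,0.0231,-0.0302,0,0],[0.018,0,0,0,7],[0.018,0,0,0,7],[0.018,0,0,0,7],[0.018,0,0,0,7],[0.018,0,0,0,7]]'
python3 -m pendant '[[0.018,0,0,0,7],[0.018,0,0,0,7],[0.018,0,0,0,7],[0.018,0,0,-0.02,7],[0.018,0,0,-0.02,0],[0.018,0,0,0,0]]'
cat > car.py <<'E'
import sys
from h import *
im,d=bot.read_camera("wrist");cv2.imwrite("pics/c%s.png"%sys.argv[1],im);W=cloud("wrist",d);z=W[...,2]
s,p,R=st()
for n,zz in(("carrier_seat",.0233),("carrier_center",.005)):
    for x in bot.pinpoint(n,"wrist")[:2]: print(n,x["at"],round(x["score"],2),atz("wrist",x["at"],zz))
for t in bot.trace("carrier_center","wrist")[:2]:
    M=cv2.erode(np.array(t["mask"]).astype(np.uint8),np.ones((3,3)))>0
    print(t["score"],t["at"])
    rectfit(W,M&(d>0)&(z>.004)&(z<.014),"block top")
    rectfit(W,M&(d>0)&(z>.004)&(z<.05),"all")
    rectfit(W,M&(d>0)&(z>.027)&(z<.05),"clips")
t=bot.trace("tube_center","wrist")
if t:
    M=cv2.erode(np.array(t[0]["mask"]).astype(np.uint8),np.ones((3,3)))>0
    Q=(W[M&(d>0)]-p)@R;Q=Q[(Q[:,2]>.13)&(Q[:,2]<.18)]
    if len(Q): print("tube in tool: x",np.percentile(Q[:,0],[1,99]),"y",np.percentile(Q[:,1],[2,98]),"z",np.percentile(Q[:,2],[2,50]))
plan([.507,-.006,.25],-26)
E
python3 car.py 1
```

```text
t: 7.83
eef_pos: [0.4536, -0.009, 0.2293]
tool_rot: [0.0, 1.0, 0.018, -0.0]
contact_force: [0.5, 0.5, -1.1]
gripper_width: 0.248
grasp_force: 58.9
t: 8.33
eef_pos: [0.4547, -0.0094, 0.2713]
tool_rot: [0.0, 0.975, -0.222, 0.001]
contact_force: [0.0, -0.2, -0.5]
gripper_width: 0.255
grasp_force: 58.8
carrier_seat [220.6, 140.0] 0.64 [ 0.5094 -0.0057  0.0233]
carrier_seat [91.8, 227.0] 0.58 [0.4931 0.1151 0.0233]
carrier_center [225.3, 137.9] 0.83 [ 0.5075 -0.0067  0.005 ]
carrier_center [102.8, 216.7] 0.69 [0.4938 0.1145 0.005 ]
0.86 [226.0, 135.5]
block top 4452 c [ 0.5086 -0.0062] size 0.0792 0.0385 long axis deg -26.9 mean [ 0.51   -0.0076  0.0102]
all 5459 c [ 0.5086 -0.0062] size 0.0792 0.0385 long axis deg -26.9 mean [ 0.5101 -0.0074  0.0127]
clips 263 c [ 0.5086 -0.0061] size 0.05 0.0274 long axis deg -26.9 mean [ 0.5099 -0.005   0.0333]
tube in tool: x [-0.0238  0.0315] y [-0.0097  0.0087] z [0.1499 0.1528]
shift [ 0.047  -0.0259  0.0188]
tool axis at -25.594594524708985 yaw 0.405405475291019
t 8.5833 p [ 0.4535 -0.0091  0.2689] q [-0.9259  0.5297  1.0417  2.2332 -0.6936  0.7509 -1.4213] F [-0.4391  0.7754 -0.1028] w 0.25002043840894955 g 58.840747475624084
```

```bash
python3 -c "
from h import *
plan([.5055,-.0046,.225],-26.9)"
python3 -m pendant '[[0.018,0.0155,-0.0095,0,1.2],[0.018,0.0155,-0.009,0.013,0],[0.018,0.0155,-0.009,0.015,0],[0.018,0,0,0.015,0],[0.018,0,0,0,0],[0.018,0,0,0,0]]'
python3 car.py 2;python3 -c "
from h import *
plan([.5055,-.0046,.186],-26.9)"
```

```text
shift [ 0.0451 -0.0265  0.0438]
tool axis at -25.594594524708985 yaw 1.3054054752910105
t 8.5833 p [ 0.4535 -0.0091  0.2689] q [-0.9259  0.5297  1.0417  2.2332 -0.6936  0.7509 -1.4213] F [-0.4391  0.7754 -0.1028] w 0.25002043840894955 g 58.840747475624084
t: 9.08
eef_pos: [0.5069, -0.0058, 0.2257]
tool_rot: [0.001, 0.973, -0.232, -0.001]
contact_force: [0.0, 0.2, -0.4]
gripper_width: 0.253
grasp_force: 58.8
carrier_seat [105.2, 317.2] 0.82 [0.4952 0.1182 0.0233]
carrier_center [118.0, 298.6] 0.75 [0.4962 0.1171 0.005 ]
0.8 [259.6, 179.6]
block top 2064 c [ 0.522  -0.0129] size 0.0532 0.0397 long axis deg -27.5 mean [ 0.5297 -0.0168  0.0117]
all 2917 c [ 0.5219 -0.013 ] size 0.0533 0.0397 long axis deg -27.3 mean [ 0.5326 -0.0182  0.0153]
clips 168 c [ 0.5298 -0.0168] size 0.0273 0.0059 long axis deg 64.4 mean [ 0.5309 -0.0164  0.0347]
0.68 [121.6, 277.3]
block top 1605 c [0.4963 0.1108] size 0.0735 0.0382 long axis deg -56.9 mean [0.5096 0.1028 0.0112]
all 2422 c [0.4963 0.1108] size 0.0736 0.0382 long axis deg -56.8 mean [0.5116 0.0978 0.0148]
clips 113 c [0.5155 0.1023] size 0.0079 0.0044 long axis deg -60.5 mean [0.5162 0.1014 0.0338]
tube in tool: x [-0.024   0.0315] y [-0.0096  0.0086] z [0.15   0.1528]
shift [-0.0002  0.0008 -0.0227]
tool axis at -26.83096651856488 yaw -0.8309665185648782
t 9.3333 p [ 0.5076 -0.0053  0.2273] q [-0.7943  0.6609  0.9109  2.1322 -0.8045  0.7392 -1.385 ] F [-0.5642  0.3247 -0.3092] w 0.25360237855965295 g 58.83856952190399
shift [-0.0022  0.0003  0.0413]
tool axis at -26.83096651856488 yaw 0.06903348143512744
t 9.3333 p [ 0.5076 -0.0053  0.2273] q [-0.7943  0.6609  0.9109  2.1322 -0.8045  0.7392 -1.385 ] F [-0.5642  0.3247 -0.3092] w 0.25360237855965295 g 58.83856952190399
```

```bash

python3 -m pendant '[[0.018,-0.002,0,0.008,0],[0.018,0,0,0.006,0],[0.018,0,0,0.005,0],[0.018,0,0,0.004,0],[0.018,0,0,0,0]]' 90
python3 -m pendant '[[0.018,0,0,0.004,0],[0.018,0,0,0.004,0],[0.018,0,0,0.004,0],[0.018,0,0,0.003,0],[0.018,0,0,0,0],[0.018,0,0,0,0]]'
python3 -c "
from h import *
plan([.5055,-.0046,.186],-26.9)"
```

```text
t: 9.75
eef_pos: [0.5056, -0.0044, 0.2028]
tool_rot: [0.0, 0.973, -0.232, -0.001]
contact_force: [-1.4, -0.1, -0.1]
gripper_width: 0.24
grasp_force: 88.1
t: 10.25
eef_pos: [0.5057, -0.0043, 0.1883]
tool_rot: [0.0, 0.973, -0.232, -0.0]
contact_force: [0.3, -0.8, -3.7]
gripper_width: 0.235
grasp_force: 88.4
shift [-0.0001  0.0004  0.0023]
tool axis at -26.824928032526955 yaw 0.07507196747303624
t 10.25 p [ 0.5057 -0.0043  0.1883] q [-0.7366  0.7119  0.8249  2.1461 -0.8825  0.6706 -1.3275] F [ 0.3083 -0.7725 -3.7329] w 0.2354770760686119 g 88.35723638534546
```

```bash

python3 -m pendant '[[0.018,0,0,0.001,0],[0.018,0,0,0.001,0],[0.018,0,0,0,0]]'
python3 -m pendant '[[0.018,0,0,0.0015,0],[0.018,0,0,0.001,0],[0.018,0,0,0,0]]'

```

```text
t: 10.5
eef_pos: [0.5059, -0.0043, 0.1866]
tool_rot: [-0.0, 0.973, -0.232, -0.0]
contact_force: [-0.6, 0.5, -0.9]
gripper_width: 0.241
grasp_force: 88.5
t: 10.75
eef_pos: [0.506, -0.0048, 0.1857]
tool_rot: [-0.001, 0.973, -0.232, -0.0]
contact_force: [-7.8, 1.2, 23.8]
gripper_width: 0.242
grasp_force: 91.4
```

```bash

python3 -m pendant '[[0.024,0,0,0,0],[0.034,0,0,0,0],[0.036,0,0,0,0],[0.036,0,0,0,0],[0.036,0,0,-0.02,0],[0.036,0,0,-0.035,0],[0.036,-0.03,0,-0.02,0],[0.036,-0.01,0,0,0],[0.036,0,0,0,0]]'
python3 car.py 3
python3 - <<'E'
from h import *
im,d=bot.read_camera("wrist");W=cloud("wrist",d)
t=bot.trace("tube_center","wrist")[0];M=cv2.erode(np.array(t["mask"]).astype(np.uint8),np.ones((3,3)))>0
M&=(d>0)&(W[...,2]>.015)&(W[...,2]<.06);P=W[M];a=np.radians(-26.9);Q=P[:,:2]-np.array([.5086,-.0062]);u=Q@[np.cos(a),np.sin(a)];v=Q@[-np.sin(a),np.cos(a)]
print("u",np.percentile(u,[1,99]),"v",np.percentile(v,[2,98]))
for lo in np.arange(-.03,.03,.01):
    k=(u>lo)&(u<lo+.01);print(round(lo,2),np.percentile(P[k,2],[50,90]) if k.sum()>5 else 0)
y,x=[int(c) for c in np.argwhere(M).mean(0)];y0=max(0,min(y-70,244));x0=max(0,min(x-100,312))
cv2.imwrite("pics/c3c.png",cv2.resize(im[y0:y0+140,x0:x0+200],(800,560),interpolation=2))
E
```

```text
t: 11.5
eef_pos: [0.4686, 0.0149, 0.2592]
tool_rot: [-0.001, 0.973, -0.231, -0.001]
contact_force: [-0.7, 0.4, -0.1]
gripper_width: 0.423
grasp_force: 0.0
carrier_seat [120.9, 237.5] 0.84 [0.4966 0.1152 0.0233]
carrier_center [129.4, 227.9] 0.87 [0.4972 0.1158 0.005 ]
0.86 [274.7, 132.0]
block top 2247 c [ 0.5099 -0.006 ] size 0.0787 0.0395 long axis deg -26.3 mean [ 0.5152 -0.0087  0.011 ]
all 3345 c [ 0.5101 -0.0061] size 0.0799 0.0395 long axis deg -26.3 mean [ 0.5145 -0.0083  0.0155]
clips 278 c [ 0.51   -0.0058] size 0.0502 0.0285 long axis deg -27.0 mean [ 0.5094 -0.0059  0.0345]
0.65 [132.8, 228.4]
block top 3596 c [0.495  0.1131] size 0.0789 0.0378 long axis deg -57.1 mean [0.4952 0.1123 0.0109]
all 4825 c [0.495  0.1131] size 0.0789 0.0378 long axis deg -57.1 mean [0.4959 0.1115 0.0139]
clips 263 c [0.495  0.1134] size 0.0507 0.0268 long axis deg -56.7 mean [0.495  0.1117 0.0328]
shift [0.041  0.0009 0.0087]
tool axis at -26.836306846359097 yaw -0.8363068463590935
t 11.75 p [0.4708 0.0133 0.2587] q [-0.9328  0.5731  1.0081  2.2009 -0.7328  0.754  -1.4643] F [ 0.4211 -0.2534 -0.0979] w 0.4196242425713584 g 0.0Traceback (most recent call last):
  File "<stdin>", line 3, in <module>
IndexError: list index out of range
```

```bash

python3 - <<'E'
from h import *
im,d=bot.read_camera("wrist");W=cloud("wrist",d)
a=np.radians(-26.6);Q=W[...,:2]-np.array([.5100,-.006]);u=Q@[np.cos(a),np.sin(a)];v=Q@[-np.sin(a),np.cos(a)];z=W[...,2]
ok=(d>0)&(abs(v)<.004)
for lo in np.arange(-.04,.04,.005):
    k=ok&(u>lo)&(u<lo+.005);print(round(lo,3),k.sum(),np.percentile(z[k],[10,50,90]) if k.sum()>3 else 0)
cv2.imwrite("pics/c3c.png",cv2.resize(im[60:200,175:375],(800,560),interpolation=2))
E
```

```text
-0.04 78 [0.0212 0.0221 0.0228]
-0.035 1205 [0.1618 0.168  0.1723]
-0.03 89 [0.0329 0.0339 0.035 ]
-0.025 85 [0.0333 0.034  0.0347]
-0.02 88 [0.0334 0.0342 0.0351]
-0.015 86 [0.0334 0.0344 0.0352]
-0.01 93 [0.0335 0.0343 0.035 ]
-0.005 96 [0.0335 0.0342 0.035 ]
-0.0 99 [0.0332 0.0342 0.0352]
0.005 100 [0.0332 0.0342 0.0349]
0.01 106 [0.0332 0.0341 0.035 ]
0.015 100 [0.0333 0.0347 0.0361]
0.02 117 [0.035  0.0358 0.0367]
0.025 106 [0.0105 0.0119 0.0356]
0.03 99 [0.0106 0.0216 0.0227]
0.035 87 [0.0007 0.0217 0.0227]
```

View pics/c3c.png

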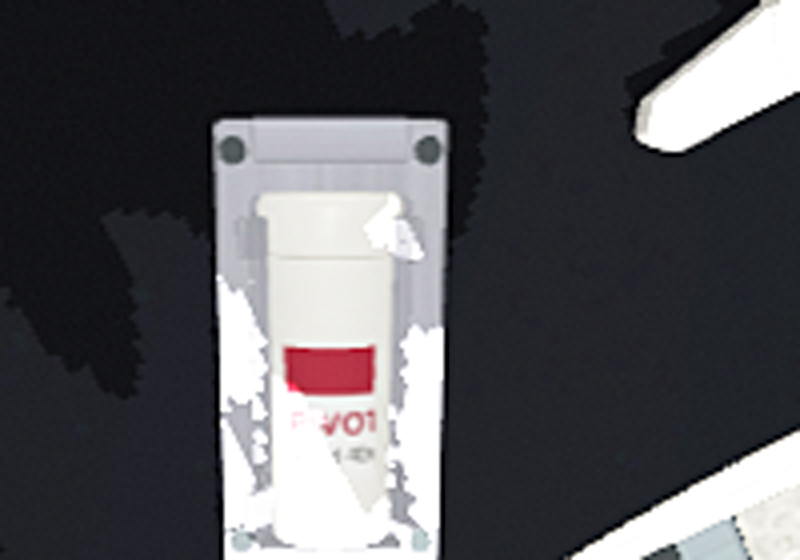

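The red-banded tube lies level in both clips. Its body top is at z = 0.034 all along, so it is home. Next I grip the carrier.

```bash

python3 -c "
from h import *
plan([.510,-.006,.215],-26.6)"
python3 -m pendant '[[0.062,0.015,0,0,0],[0.062,0.015,0,0,0],[0.062,0.015,0.0005,0.006,0],[0.062,0,0,0.018,0],[0.062,0,0,0.02,0],[0.062,0,0,0,0]]'
python3 -c "
from h import *
plan([.510,-.006,.1725],-26.6)"
```

```text
shift [ 0.0438 -0.0007  0.0438]
tool axis at -26.86020038881507 yaw -0.2602003888150648
t 11.9 p [0.4706 0.0132 0.2588] q [-0.933   0.5728  1.0087  2.2012 -0.7325  0.7542 -1.4646] F [-0.3082  0.7996 -0.686 ] w 0.42229885423286434 g 0.0
t: 12.4
eef_pos: [0.5094, -0.0073, 0.2125]
tool_rot: [0.001, 0.973, -0.232, -0.002]
contact_force: [-0.1, 0.5, 0.1]
gripper_width: 0.728
grasp_force: 0.0
shift [ 0.0001 -0.0015  0.04  ]
tool axis at -26.843510152716075 yaw -0.24351015271606968
t 12.4 p [ 0.5094 -0.0073  0.2125] q [-0.7655  0.6839  0.8779  2.1309 -0.8276  0.7201 -1.3657] F [-0.121   0.5062  0.1353] w 0.7282296372539935 g 0.0
```

```bash

python3 -m pendant '[[0.062,0,-0.001,0.014,0],[0.062,0,0,0.013,0],[0.062,0,0,0.009,0],[0.062,0,0,0.003,0],[0.062,0,0,0,0]]'
python3 -m pendant '[[0.05,0,0,0,0],[0.044,0,0,0,0],[0.038,0,0,0,0],[0.036,0,0,0,0],[0.036,0,0,0,0],[0.036,0,0,0,0]]' 80
```

```text
t: 12.82
eef_pos: [0.5106, -0.0063, 0.176]
tool_rot: [0.0, 0.973, -0.232, -0.0]
contact_force: [-0.1, -0.1, 0.9]
gripper_width: 0.727
grasp_force: 0.0
t: 13.32
eef_pos: [0.5109, -0.0065, 0.1773]
tool_rot: [-0.0, 0.973, -0.232, 0.0]
contact_force: [-1.6, -0.0, 8.9]
gripper_width: 0.438
grasp_force: 67.6
```

```bash

python3 -m pendant '[[0.036,0,0,-0.003,0],[0.036,0,0,0,0],[0.036,0,0,-0.01,0],[0.036,0,0,-0.01,0],[0.036,0,0,0,0]]' 80
python3 - <<'E'
from h import *
im,d=bot.read_camera("wrist");W=cloud("wrist",d)
s,p,R=st();Q=(W-p)@R
ok=(d>0)&(abs(Q[...,1])<.012)&(Q[...,2]>.1)
for lo in np.arange(-.03,.05,.01):
    k=ok&(Q[...,0]>lo)&(Q[...,0]<lo+.01);print(round(lo,3),np.percentile(Q[...,2][k],[10,50,90]))
cv2.imwrite("pics/g1.png",cv2.resize(im[150:],(768,351)))
plan([.42,.05,.3])
E
```

```text
t: 13.73
eef_pos: [0.5113, -0.0064, 0.201]
tool_rot: [-0.0, 0.973, -0.232, 0.001]
contact_force: [0.3, -0.3, -3.6]
gripper_width: 0.436
grasp_force: 67.2
-0.03 [0.1431 0.1447 0.1513]
-0.02 [0.1429 0.1444 0.1498]
-0.01 [0.1428 0.1443 0.15  ]
0.0 [0.1429 0.1445 0.1489]
0.01 [0.1419 0.1438 0.1468]
0.02 [0.1419 0.148  0.1663]
0.03 [0.1552 0.1629 0.2005]
0.04 [0.1995 0.2002 0.201 ]
shift [-0.1065 -0.0092 -0.0998]
t 13.7833 p [ 0.5111 -0.0062  0.2004] q [-0.7469  0.7002  0.8493  2.1323 -0.8573  0.6944 -1.3452] F [-0.9681 -0.1861 -2.8892] w 0.4380808476610257 g 67.17029213905334
```

View pics/g1.png

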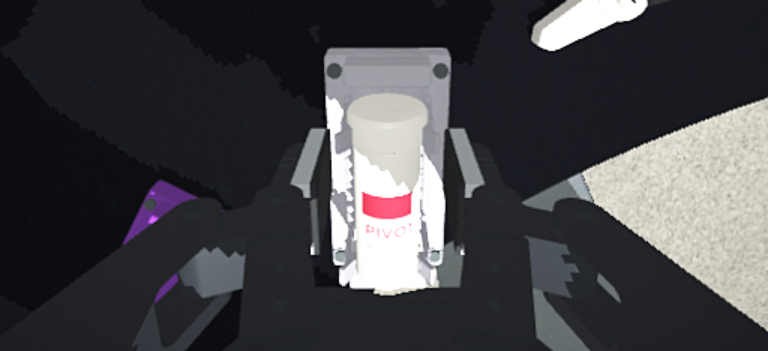

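The carrier hangs level in the grip with the tube seated, the cap at (387,115). The purple look-alike at (160,215) is untouched. Now on to the chute.

```bash

python3 -m pendant '[[0.036,-0.0266,-0.0023,-0.025,0],[0.036,-0.0266,-0.0023,-0.025,0],[0.036,-0.0266,-0.0023,-0.025,0],[0.036,-0.0266,-0.0023,-0.025,0],[0.036,-0.0112,-0.028,-0.015,0],[0.036,-0.0112,-0.028,-0.015,0],[0.036,-0.0112,-0.028,-0.015,0],[0.036,-0.0112,-0.028,-0.015,0],[0.036,0,0,0,-6.8],[0.036,0,0,0,-6.8],[0.036,0,0,0,-6.8],[0.036,0,0,0,-6.8]]'
python3 -m pendant '[[0.036,0,0,0,-6.8],[0.036,0,0,0,-6.8],[0.036,0,0,0,-6.8],[0.036,0,0,0,-6.8],[0.036,0,0,0,0],[0.036,0,0,0,0]]'
cat > chute.py <<'E'
import sys
from h import *
im,d=bot.read_camera("wrist");cv2.imwrite("pics/ch%s.png"%sys.argv[1],im);W=cloud("wrist",d);z=W[...,2]
for n in("chute_mouth","ledge_middle","slide_top"):
    for x in bot.pinpoint(n,"wrist")[:2]: print(n,x["at"],round(x["score"],2),atz("wrist",x["at"],.07))
reg=(d>0)&(W[...,0]>.38)&(W[...,0]<.66)&(W[...,1]>.17)&(W[...,1]<.37)
er=lambda m:cv2.erode(m.astype(np.uint8),np.ones((3,3)))>0
lid=er(reg&(z>.128)&(z<.142));P=rectfit(W,lid,"lid")
m=er(reg&(z>.064)&(z<.076)).astype(np.uint8);n,lab,stt,_=cv2.connectedComponentsWithStats(m)
for i in range(1,n):
    if stt[i,4]>150: rectfit(W,lab==i,"ledge?")
plan([.465,.237,.30],28)
E
python3 chute.py 1
```

```text
t: 14.78
eef_pos: [0.4314, 0.1695, 0.3576]
tool_rot: [0.0, 1.0, 0.007, -0.0]
contact_force: [0.0, -1.2, -3.1]
gripper_width: 0.438
grasp_force: 67.5
t: 15.28
eef_pos: [0.4317, 0.169, 0.3577]
tool_rot: [-0.0, 0.972, 0.237, -0.0]
contact_force: [0.8, 0.3, -3.4]
gripper_width: 0.434
grasp_force: 67.5
ledge_middle [200.3, 108.9] 0.91 [0.471  0.2416 0.07  ]
lid 3793 c [0.517  0.2624] size 0.0739 0.0244 long axis deg -62.1 mean [0.5167 0.2625 0.131 ]
ledge? 3668 c [0.4694 0.2395] size 0.0888 0.0416 long axis deg 26.9 mean [0.473  0.2394 0.0708]
shift [ 0.0606 -0.0447  0.0576]
tool axis at 27.4704826598346 yaw -0.5295173401653983
t 15.4833 p [0.4318 0.1694 0.3576] q [-1.3882  0.3058  1.0622  2.1387 -0.3471  0.8808 -1.2114] F [ 0.096   0.3798 -3.9238] w 0.4374002270882342 g 67.50781774520874
```

View pics/ch1.png

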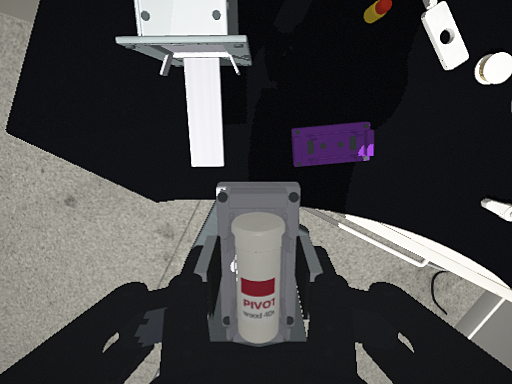

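The view shows the ledge at columns 186–222, rows 55–165. The frame and flap are at row 50, and the cheeks at (165,65) and (238,65). Next I fit its centre line.

```bash

python3 - <<'E'
from h import *
im=cv2.imread("pics/ch1.png").astype(int).sum(2)
mid=[];lo=[];hi=[]
for r in range(85,156):
    c=np.where(im[r,170:240]>450)[0]+170; lo.append((c.min(),r));hi.append((c.max(),r))
f=lambda L:np.array([atz("wrist",a,.07)[:2] for a in L])
A,B=f(lo),f(hi);C=(A+B)/2;mu=C.mean(0);V=np.linalg.svd(C-mu)[2][0];V*=np.sign(V[0])
print("width",np.linalg.norm(A-B,axis=1).mean(),"axis",np.degrees(np.arctan2(V[1],V[0])),"pt",mu)
for r in range(155,175):
    print(r,im[r,190:218].mean().astype(int),end=" ")
e=atz("wrist",(207,165.5),.07)[:2];print("\nend",e)
e=mu+V*((e-mu)@V); M=e+.09*V; print("end",e,"mouth",M,"mid",e+.045*V,"place -50:",M-.05*V)
E
```

```text
width 0.027062239069691872 axis 27.961782075019034 pt [0.4642 0.2348]
155 716 156 715 157 713 158 710 159 710 160 710 161 709 162 712 163 711 164 712 165 727 166 557 167 2 168 39 169 55 170 56 171 56 172 55 173 55 174 57 
end [0.4306 0.2172]
end [0.4307 0.217 ] mouth [0.5102 0.2592] mid [0.4704 0.2381] place -50: [0.466  0.2357]
```

```bash

python3 -c "
from h import *
plan([.4669,.2362,.275],27.96)"
python3 -m pendant '[[0.036,0.021,-0.0142,0.01,-0.4],[0.036,0.021,-0.0142,0.024,0],[0.036,0.021,-0.0142,0.024,0],[0.036,0,0,0.024,0],[0.036,0,0,0,0],[0.036,0,0,0,0]]'
python3 -c "
from h import *
plan([.4669,.2362,.2475],27.96)"
```

```text
shift [ 0.0619 -0.0432  0.0826]
tool axis at 27.4704826598346 yaw -0.48951734016540627
t 15.4833 p [0.4318 0.1694 0.3576] q [-1.3882  0.3058  1.0622  2.1387 -0.3471  0.8808 -1.2114] F [ 0.096   0.3798 -3.9238] w 0.4374002270882342 g 67.50781774520874
t: 15.98
eef_pos: [0.4673, 0.236, 0.2747]
tool_rot: [0.001, 0.97, 0.241, -0.001]
contact_force: [1.2, -0.9, -3.4]
gripper_width: 0.439
grasp_force: 67.5
shift [-0.0002 -0.0004  0.0272]
tool axis at 27.92299404993297 yaw -0.03700595006702656
t 15.9833 p [0.4673 0.236  0.2747] q [-1.2338  0.543   0.849   2.0681 -0.5771  0.7855 -1.1129] F [ 1.2342 -0.8946 -3.3537] w 0.4386313978832737 g 67.51400470733643
```

```bash

python3 -m pendant '[[0.036,0,0,0.01,0],[0.036,0,0,0.009,0],[0.036,0,0,0.005,0],[0.036,0,0,0,0]]'
python3 -m pendant '[[0.036,0,0,0.0015,0],[0.036,0,0,0.001,0],[0.036,0,0,0,0]]'
```

```text
t: 16.32
eef_pos: [0.4673, 0.2362, 0.2511]
tool_rot: [0.0, 0.97, 0.242, -0.0]
contact_force: [-0.1, -0.2, -4.3]
gripper_width: 0.437
grasp_force: 67.5
t: 16.57
eef_pos: [0.4678, 0.2365, 0.2494]
tool_rot: [-0.0, 0.97, 0.242, 0.0]
contact_force: [0.4, 0.3, -2.6]
gripper_width: 0.438
grasp_force: 67.5
```

```bash

python3 -m pendant '[[0.036,0,0,0.001,0],[0.036,0,0,0.0005,0],[0.036,0,0,0,0]]'
python3 -c "
from h import *
plan([.4669,.2362,.2475],27.96)"
```

```text
t: 16.82
eef_pos: [0.4677, 0.2365, 0.2477]
tool_rot: [0.0, 0.97, 0.242, 0.0]
contact_force: [0.6, 0.0, -3.8]
gripper_width: 0.437
grasp_force: 67.5
shift [-0.0009 -0.0001  0.0002]
tool axis at 27.993446347159125 yaw 0.033446347159127754
t 16.8167 p [0.4677 0.2365 0.2477] q [-1.194   0.5812  0.7984  2.0813 -0.6273  0.7335 -1.0732] F [ 0.5951  0.0391 -3.7798] w 0.43699690272415403 g 67.5181245803833
```

```bash

python3 -m pendant '[[0.036,0,0,0.001,0],[0.036,0,0,0.0005,0],[0.036,0,0,0,0]]'
python3 -m pendant '[[0.036,0,0,0.001,0],[0.036,0,0,0,0]]'
```

```text
t: 17.07
eef_pos: [0.468, 0.2363, 0.2473]
tool_rot: [-0.001, 0.97, 0.242, -0.0]
contact_force: [-5.0, -1.6, 12.3]
gripper_width: 0.436
grasp_force: 69.3
t: 17.23
eef_pos: [0.4681, 0.2362, 0.2472]
tool_rot: [-0.001, 0.97, 0.242, -0.0]
contact_force: [-9.1, -2.7, 25.2]
gripper_width: 0.434
grasp_force: 70.8
```

```bash

python3 -m pendant '[[0.036,0,0,-0.0015,0],[0.042,0,0,0,0],[0.05,0,0,0,0],[0.054,0,0,0,0],[0.054,0,0,0,0],[0.054,0,0,-0.015,0],[0.054,0,0,-0.025,0],[0.054,0,0,-0.025,0],[0.054,-0.02,0,0,0],[0.054,-0.02,0,0,0],[0.054,-0.02,0,0,0],[0.054,0,0,0,0]]'
python3 - <<'E'
from h import *
im,d=bot.read_camera("wrist");cv2.imwrite("pics/p1.png",im);W=cloud("wrist",d)
M=np.array([.5102,.2592]);a=np.radians(27.96);Q=W[...,:2]-M;u=Q@[np.cos(a),np.sin(a)];v=Q@[-np.sin(a),np.cos(a)];z=W[...,2]
ok=(d>0)&(u>-.12)&(u<.01)&(abs(v)<.03)&(z>.075)&(z<.12)
k=ok&(z<.086);print("block u",np.percentile(u[k],[1,99]),"v",np.percentile(v[k],[1,99]))
k=ok&(abs(v)<.004)
for lo in np.arange(-.1,0,.01):
    j=k&(u>lo)&(u<lo+.01);print(round(lo,2),j.sum(),np.median(z[j]) if j.any() else 0)
s,p,R=st();print("tcp u,v",(p[:2]-M)@[np.cos(a),np.sin(a)],(p[:2]-M)@[-np.sin(a),np.cos(a)])
plan([*(M-.108*np.array([np.cos(a),np.sin(a)])),.258],27.96)
E
```

```text
t: 18.23
eef_pos: [0.4119, 0.2063, 0.311]
tool_rot: [-0.0, 0.97, 0.241, -0.002]
contact_force: [-0.4, -0.8, -0.3]
gripper_width: 0.633
grasp_force: 0.0
block u [-0.086   0.0019] v [-0.0273  0.0281]
-0.1 0 0
-0.09 144 0.09216087186966698
-0.08 158 0.10433500321735864
-0.07 237 0.10450744842306753
-0.06 245 0.10483085185593152
-0.05 252 0.10471993287615336
-0.04 264 0.10467893902997646
-0.03 277 0.10625163779801557
-0.02 234 0.09185044149991979
-0.01 54 0.09253524544298769
tcp u,v -0.1097071026795991 -0.00024513538833866277
shift [ 0.0018 -0.0002  0.0535]
tool axis at 27.962914567445274 yaw 0.0029145674452735193
t 18.2833 p [0.4134 0.2075 0.3115] q [-1.3862  0.3893  0.9738  2.1809 -0.459   0.79   -1.1966] F [-0.0104  0.5513 -0.0086] w 0.6369606119517304 g 0.0
```

View pics/p1.png

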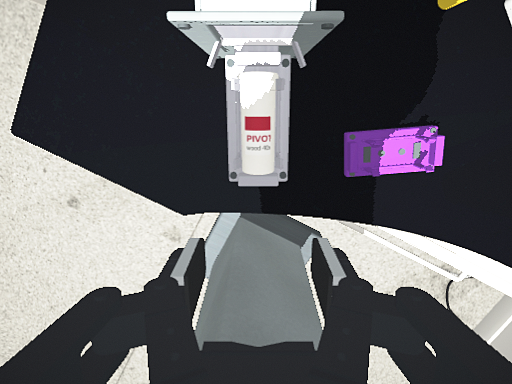

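The carrier sits straight on the ledge, (228–290, 55–185), between the cheeks, with its front just before the flap. Next I shut the fingers, lower them behind it, and check camera clearance.

```bash

python3 -m pendant '[[0.0,0,0,0,0],[0.0,0,0,0,0],[0.0,0,0,0,0],[0.0,0,0,0.015,0],[0.0,0,0,0.02,0],[0.0,0,0,0.015,0],[0.0,0,0,0.003,0],[0.0,0,0,0,0]]' 40
python3 - <<'E'
from h import *
C,_,_=ray("wrist",(256,192));s,p,R=st();print("cam in tool",(C-p)@R)
M=np.array([.5102,.2592]);a=np.radians(27.96);print("tcp u,v",(p[:2]-M)@[np.cos(a),np.sin(a)],(p[:2]-M)@[-np.sin(a),np.cos(a)])
plan(None,27.96)
E
```

```text
t: 18.95
eef_pos: [0.415, 0.2082, 0.2581]
tool_rot: [0.001, 0.97, 0.242, -0.001]
contact_force: [0.3, -0.3, 0.2]
gripper_width: -0.006
grasp_force: 0.0
cam in tool [0.077  0.0009 0.0299]
tcp u,v -0.10804295270047969 -0.00043541499713475076
tool axis at 27.962907648883384 yaw 0.0029076488833794656
t 18.95 p [0.415  0.2082 0.2581] q [-1.2741  0.483   0.85    2.2112 -0.5817  0.6849 -1.0958] F [ 0.2629 -0.3279  0.1874] w -0.005633720173914014 g 0.0
```

```bash

python3 -m pendant '[[0.0,0.006,0,0,0],[0.0,0.006,0,0,0],[0.0,0.006,0,0,0],[0.0,0.006,0,0,0],[0.0,0.006,0,0,0],[0.0,0.006,0,0,0],[0.0,0.006,0,0,0]]'
python3 - <<'E'
from h import *
im,d=bot.read_camera("wrist");cv2.imwrite("pics/p2.png",im)
s,p,R=st()
M=np.array([.5102,.2592]);a=np.radians(27.96);print("tcp u,v",(p[:2]-M)@[np.cos(a),np.sin(a)],(p[:2]-M)@[-np.sin(a),np.cos(a)],p[2],"F",np.array(s["contact_force"])@R)
E
```

```text
t: 19.53
eef_pos: [0.4513, 0.2275, 0.2588]
tool_rot: [0.0, 0.97, 0.242, -0.002]
contact_force: [-6.4, -3.0, 6.4]
gripper_width: -0.0
grasp_force: 4.1
tcp u,v -0.0653728972779735 -0.00020402974695558023 0.2590451563777673 F [-0.1894 -0.6931  1.2979]
```

```bash

python3 -m pendant '[[0.0,0.006,0,0,0],[0.0,0.006,0,0,0],[0.0,0.006,0,0,0],[0.0,0.006,0,0,0],[0.0,0.006,0,0,0],[0.0,0.004,0,0,0]]'
python3 -m pendant '[[0.0,0.004,0,0,0],[0.0,0,0,0,0],[0.0,0,0,0,0],[0.0,0,0,0,0]]'
python3 - <<'E'
from h import *
for c in("scene","top"):
    im,d=bot.read_camera(c);cv2.imwrite(f"pics/{c}9.png",im)
s,p,R=st()
M=np.array([.5102,.2592]);a=np.radians(27.96);print("tcp u,v",(p[:2]-M)@[np.cos(a),np.sin(a)],(p[:2]-M)@[-np.sin(a),np.cos(a)],p[2],"F",np.array(s["contact_force"])@R)
E
```

```text
t: 20.08
eef_pos: [0.4829, 0.2447, 0.2591]
tool_rot: [0.0, 0.97, 0.242, 0.001]
contact_force: [0.5, -0.0, 0.4]
gripper_width: 0.0
grasp_force: 0.0
t: 20.42
eef_pos: [0.4855, 0.2459, 0.2588]
tool_rot: [0.0, 0.97, 0.242, 0.0]
contact_force: [-0.7, 0.4, 1.4]
gripper_width: -0.002
grasp_force: 0.0
tcp u,v -0.028274581343238386 -0.00013371044009780582 0.2587487137904965 F [ 0.7458 -0.3564 -0.0223]
```

```bash

python3 -m pendant '[[0.0,-0.02,0,0,0],[0.0,-0.03,0,0,0],[0.0,-0.03,0,-0.02,0],[0.0,0,0,-0.04,0],[0.0,0,0,-0.04,0],[0.0,0,0,0,0]]'
python3 - <<'E'
from h import *
im,d=bot.read_camera("wrist");W=cloud("wrist",d)
im2,d2=bot.read_camera("scene");W2=cloud("scene",d2)
M=np.array([.5102,.2592]);a=np.radians(27.96)
for n,X,D in(("w",W,d),("s",W2,d2)):
    Q=X[...,:2]-M;u=Q@[np.cos(a),np.sin(a)];v=Q@[-np.sin(a),np.cos(a)];z=X[...,2]
    k=(D>0)&(abs(v)<.016)&(u>-.02)&(u<.1)&(z>.075)&(z<.12);print(n,"flap region u,z",k.sum(),np.percentile(u[k],[5,50,95]) if k.any() else 0)
    k=(D>0)&(abs(v)<.03)&(u<-.01)&(u>-.09)&(z>.078)&(z<.12);print("left on ledge",k.sum())
r=cv2.resize(im[0:150,130:380],(800,480));cv2.imwrite("pics/f1.png",np.vstack([r[:300],np.zeros((0,800,3),np.uint8)]))
b=cv2.resize(im2[180:300,100:300],(500,300));c=cv2.resize(im[0:120,170:320],(300,240))
o=np.zeros((300,800,3),np.uint8);o[:,:500]=b;o[:240,500:]=c;cv2.imwrite("pics/f1.png",o)
plan()
E
```

```text
t: 21.02
eef_pos: [0.4164, 0.2085, 0.3638]
tool_rot: [-0.002, 0.97, 0.242, 0.004]
contact_force: [1.2, 1.1, 0.9]
gripper_width: -0.001
grasp_force: 0.0
w flap region u,z 210 [-0.002  -0.0018 -0.0017]
left on ledge 69
s flap region u,z 155 [-0.0034 -0.0021 -0.0007]
left on ledge 15
t 21.1167 p [0.4148 0.2089 0.3599] q [-1.4924  0.3065  1.0781  2.1366 -0.3538  0.8846 -1.2864] F [ 0.6021  0.2268 -0.3533] w -0.002894824433966785 g 0.0
```

View pics/f1.png

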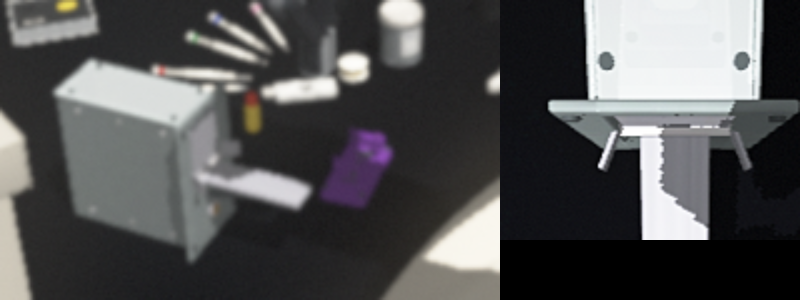

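The ledge is empty, the flap is back in its plane (u ≈ −2 mm), and the bystanders are in place. I'm handing in.

```bash
python3 -c "
from station import bot
print(bot.hand_in())"
```

```text
the job is handed in; nothing more can be done
None
```

The tube is pressed home in both clips, and I pushed the carrier with it through the flap; the ledge is now empty, the flap is shut, and the job was handed in at about 21 s. I could not see the carrier or tube once inside the chute.

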